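Release the transit lock of a reciprocating shaker

ROBOT

A 6-joint arm with a two-finger parallel gripper is mounted at the origin on the work surface. World frame = base frame: x ahead of the robot, y to its left, z up, the work surface at z = 0. Lengths are in m, angles in rad, forces in N, time in s.
With the tool pointing down it reaches from about 0.3 to 0.775 m from the base axis. Payload 14.6 kg.
Tool frame: the origin (TCP) lies at the very end of the fingers, on their centre line; the grasp point (between the pads) lies 19 mm behind it; x points along the fingers, y is the direction in which the jaws open and shut, and the axes are right-handed (so a half turn about x gives the same grasp; the last joint's range is limited). The gripper opens to 94 mm and grips with 3 to 60 N. Pads are 16 mm wide; open, the fingers measure 119 mm over their backs; the gripper's body (75 mm by 177 mm) begins 78 mm behind the grasp point.
Start: joints at [-1.396, 0.3, 1.521, -0, 1.321, -0.067], TCP at [0.132, -0.534, 0.205] pointing down, gripper open.
Joint ranges: [-3.03, 3.03], [-0.79, 2.21], [0.23, 2.52], [-1.04, 4.18], [0, 3.07], [-2.55, 2.55]. Speed limits (rad/s): [2.22, 2.22, 2.57, 3.14, 3.14, 3.14].

INTERFACE

Orientations are given as [roll, pitch, yaw] about the fixed x, y, z axes, in that order (R = Rz(yaw) Ry(pitch) Rx(roll)).
In Python, from station import ctrl, viewer, hand_in gives the robot as it stands. The module is installed in compiled form; this text tells all that it offers.
- The arm moves only by the tool play_rows, never from a script. Its argument "deltas" is a list that holds one entry, the list of rows, each a list of 7 numbers: the shift along the tool's x, y, z in mm, then the turn, a rotation vector about the tool's x, y, z in rad, then the finger opening in mm, from 0 to 94. In form: [[[dx, dy, dz, ax, ay, az, gripper], ...]]. A call has 1 to 10 rows; each row shifts and turns the commanded pose from where the row before left it, along the tool's axes as they then stand; what a row does not reach is not made up. A row lasts 1/10 s, in which the tool goes at most 50 mm and 8.59 degrees, less where a joint would pass 70% of its speed; a pose out of reach is approached as far as the arm can. A call with a gripper value outside its range is refused whole. The fingers move at their own pace and stop on an object; "grip_force" is the grip in N (left out, the last holds). Time passes only in rows, so rows that do not move let the fingers close. It gives the time, the measured TCP pose, the force and the opening at its end, in the units of the state.
- ctrl.get_obs(): the state, without advancing time (a new reading comes with each control period).
- viewer.camera(name): name is "scene" or "top" or "wrist"; returns a dict with "img" (480x640x3 uint8, red, green, blue), "fx", "fy", "cx", "cy" (pixels), "distortion" ([k1, k2, p1, p2, k3] as OpenCV has them; the pictures are not rectified), "rvec" (rotation vector, rad) and "tvec" (3), from world to camera coordinates, as OpenCV has them. Camera axes: x right, y down, z forward; pixel columns grow to the right and rows downward; lengths in m; the calibration is good to about 2 mm. A picture is of the moment at which its call begins. There is no depth.
- hand_in(): hands the job in, once; it reports no verdict.
The state is a dict: "time_s": time; "qpos": joint angles; "joint_vel": joint speeds; "tau": joint torques, N m; "ee_pos": TCP position; "eef_rot": TCP orientation; "force": force on the tool from outside, world axes, zero at the start; "moment": the same for the moment, N m; "grip_width": finger opening in m.
Only numpy, scipy, OpenCV 4.12 (cv2) and the standard library are available. Lean on these libraries where they do the work, as an engineer would, in place of code of your own. Each camera call takes 0.05 s, during which the arm holds its last target.

TASK

The shaker on the bench is still in its transit lock. Pull its red captive screw up against the spring, gently enough that the platform stays down on its guide rods, and turn it anticlockwise until its thread catches, then wind it up to its stop so that it stays up by itself. Then slide the platform across to its stop at the dark drive housing, let go, and leave the other things on the bench and on the shaker where they are.

Things in the scene. Friction and masses are not known exactly. Their poses are not given: they have to be found in the camera images.
- shaker: Reciprocating shaker, fixed to the bench: cream base shell 260 mm deep (x), 305 mm wide (y), top 85 mm above the bench, black control panel on its front (-x). At its +y end a dark grey drive housing, y = 152 to 228 mm, top at 132 mm. Origin on the bench under the middle of the base shell; z up; the platform runs along its y.
- platform: Aluminium platform 236 x 236 mm, top 108 mm above the bench, an upright lip (5 mm thick, 32 mm high) along its -y and +y edges, two steel flask clamps 46 mm high at the rear. It only rests by its weight (1.0 to 1.3 kg) on two guide rods: an upward pull on the screw of over about 10 N lifts it off them. Axes and origin: the shaker's while locked; it moves along y.
- screw_head (a point): Centre of the red captive screw's head: a ribbed round knob 32 mm across, 22 mm high, axis vertical, gripped at any angle. It is 62 mm in front (-x) of the platform's middle; at rest 146.5 mm above the bench, its underside 1.5 mm above a steel collar 30 mm across and 26 mm high on the platform. Beside it nothing above the platform is within 75 mm of its axis.
- screw_lift (a joint): Pull-out of the screw in m: 0 at rest, where its plain tip locks the platform (free above about 0.007). A spring pulls it down with 3 N, and 0.25 N more per mm. Somewhere from 0.005 to 0.0125, depending on how its thread happens to lie, it meets the thread in the collar and pulling raises it no further. Wound up to its stop it reads 0.016; once the thread has caught it stays where it is left.
- collar (a point): Top centre of the steel collar, 26 mm above the platform; inside is the thread. Turn the screw anticlockwise (from above): pulled against the thread it rises 2.2 mm per rad and catches within about half a turn. Let go earlier it springs down, keeping its angle; pulled too little it spins or snags (turn back a bit, pull again). Once caught it climbs without a pull to a firm stop 1.9 rad on.
- platform_travel (a joint): Position of the platform along the shaker's y, in m: 0 in the transit lock (only 1 mm of play), 0.025 at its stop next to the drive housing, -0.025 at the other stop. It slides with about 3 N once the lock is released and stays where it is left.
- platform_rise (a joint): How far the platform is lifted off its guide rods, in m; 0 when it rests on them.
- end_lip (a point): Middle of the outer face of the lip on the platform's -y edge (the end away from the drive housing), half-way up it, 124 mm above the bench; 35 mm of the base shell's top (85 mm above the bench) lies free outside it. Pushed there towards the shaker's +y, the platform slides to the drive housing.
- stopper: Black rubber stopper, 40 mm across, 28 mm high, standing on top of the drive housing; leave it. Origin under its centre.
- hex_driver: Screwdriver with yellow handle, 200 mm long, lying on the bench in front of the shaker; leave it. Origin under its middle.
- spare_clamp: Spare steel flask clamp, 80 mm across, 44 mm high, on the bench in front of the shaker; leave it. Origin under its centre.
- flask: Glass conical flask, 82 mm across, 130 mm high, on the bench to the left; leave it. Origin under its centre.
- beaker: Glass beaker, 68 mm across, 90 mm high, on the bench to the left; leave it. Origin under its centre.
- wash_bottle: White wash bottle with red cap, 64 mm across, 150 mm high, on the bench to the left; leave it. Origin under its centre.
- water_bottle: Clear bottle with white cap, 64 mm across, 190 mm high, on the bench to the right; leave it. Origin under its centre.
- burner: Laboratory gas burner, foot 76 mm across, brass tube, 142 mm high, on the bench to the right; leave it. Origin under its centre.

How it is judged:
On the way:
1. the screw has been wound up in its thread, to its stop or within 1.2 mm of it (value of joint screw_lift above 0.0148 m), for 0.2 s.
At the end, for the whole second after the job is handed in: The screw stays wound up, within 1.2 mm of its stop; the platform rests on its guide rods, at rest, within 2.5 mm of its stop at the drive housing (value of joint screw_lift above 0.0148 m and value of joint platform_travel above 0.0225 m and value of joint platform_rise below 0.0005 m and linear speed of platform below 0.01 m/s); the robot touches nothing.
It fails at once if the platform is pulled more than 1 mm up off its guide rods (value of joint platform_rise above 0.001 m).
It fails at once if one of the other things is shifted by more than 30 mm or knocked over (distance of any of stopper, hex_driver, spare_clamp, flask, beaker, wash_bottle, water_bottle, burner from where it was at the start of the episode above 0.03 m or angle between any of stopper, spare_clamp, flask, beaker, wash_bottle, water_bottle, burner's own z axis and vertical above 0.5 rad).
It also fails if it takes over 72 s, if anything falls off the work surface, if the arm or the gripper's body presses on something with over 40 N, if the wrist force passes 120 N, or if a joint passes its speed limit or range.

## Working session

There is one attempt and no reset: what is moved stays moved. The work goes in short steps, Python scripts to look and compute and a tool call to move; the robot and the scene stay as the last step left them, time stands still between calls to the robot, and variables do not carry over. Pictures are saved under pics/ and viewed, and the job is handed in when it is done.

Besides the shell and the picture viewer there is one more tool, called after "Request:" as name(argument=value, ...), one argument or row to a line, values as JSON. play_rows: Moves the arm, as the interface text tells. Its arguments: {"type":"object","properties":{"deltas":{"type":"array","items":{"type":"array","items":{"type":"array","items":{"type":"number"}}}},"grip_force":{"type":"number"}},"required":["deltas"]}

```bash
mkdir -p pics; cat > h.py <<'E'
import numpy as np, cv2
from station import ctrl, viewer
def save(n,tag):
    c=viewer.camera(n); cv2.imwrite(f'pics/{tag}.png',c['img'][:,:,::-1]); 
    import pickle; d=dict(c); pickle.dump(d,open(f'pics/{tag}.pkl','wb')); return d
def load(tag):
    import pickle; return pickle.load(open(f'pics/{tag}.pkl','rb'))
def K(c): return np.array([[c['fx'],0,c['cx']],[0,c['fy'],c['cy']],[0,0,1.]])
def proj(c,P): return cv2.projectPoints(np.array(P,float).reshape(-1,3),np.array(c['rvec'],float),np.array(c['tvec'],float),K(c),np.array(c['distortion'],float))[0].reshape(-1,2)
def back(c,uv,z):
    p=cv2.undistortPoints(np.array([[uv]],float),K(c),np.array(c['distortion'],float))[0,0]
    R=cv2.Rodrigues(np.array(c['rvec'],float))[0];t=np.array(c['tvec'],float).ravel()
    o=-R.T@t;d=R.T@np.array([p[0],p[1],1.]);return o+d*(z-o[2])/d[2]
E
python3 - <<'E'
from h import *
for n in ['scene','top','wrist']:
    c=save(n,n+'0'); print(n,c['fx'],c['rvec'],c['tvec'])
print(ctrl.get_obs())
E
```

```text
scene 620.8323596046076 [ 0.50527623  2.68273527 -1.21528242] [ 0.4761314  -0.05757581  1.62442202]
top 461.9787878879682 [ 2.16040246 -2.09428232  0.22867603] [-0.02625121  0.54691347  1.09709717]
wrist 431.52026883484086 [-2.31001573  1.81061661  0.2332106 ] [-0.54943834 -0.02518117  0.39080289]
{'time_s': 0.15, 'qpos': array([-1.39555136e+00,  3.00356236e-01,  1.52143406e+00,  2.74494207e-05,
        1.32074508e+00, -6.66071925e-02]), 'joint_vel': array([ 8.79788683e-04, -2.52997200e-03, -1.16965095e-03,  1.05734128e-03,
        6.26843021e-05,  9.63967439e-04]), 'tau': array([ 2.26349497e-03, -5.31959581e+01, -3.52819276e+01,  7.08678807e-02,
        2.35914323e-02, -6.49982348e-05]), 'ee_pos': array([ 0.13168912, -0.53378434,  0.20501154]), 'eef_rot': array([-1.6656007 ,  1.56985322,  1.71783731]), 'force': array([0.35946372, 0.27830155, 0.18194769]), 'moment': array([-0.03164276,  0.00051561, -0.02672482]), 'grip_width': 0.09370385610739544}
```

View pics/scene0.png

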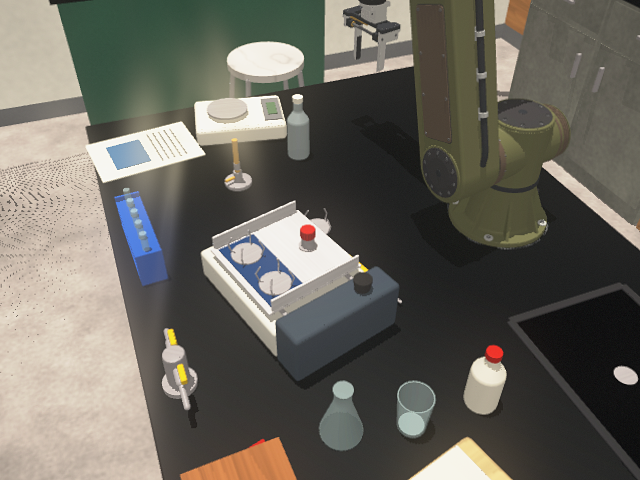

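View pics/top0.png

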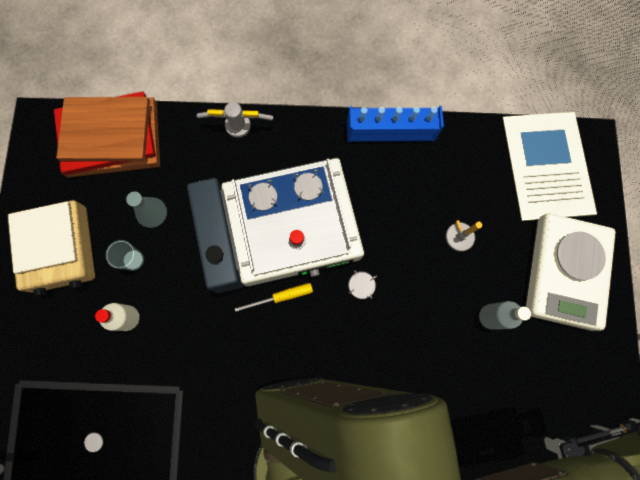

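The scene view shows the shaker with its red knob at about (308,233). In the top view the knob is at about (297,237), and the housing is on the left (+y) with the stopper at (214,255). Next I'll measure.

```bash
python3 - <<'E'
from h import *
from scipy.optimize import least_squares
m={}
for n,(x0,y0,x1,y1) in {'top':(280,220,315,255),'scene':(295,220,320,245)}.items():
    c=load(n+'0');im=c['img'].astype(int)
    r=(im[:,:,0]>110)&(im[:,:,1]<75)&(im[:,:,2]<75);k=np.zeros_like(r);k[y0:y1,x0:x1]=1;r&=k
    v,u=np.nonzero(r);m[n]=(u.mean(),v.mean());print(n,m[n],len(u),u.min(),u.max(),v.min(),v.max())
    print(back(c,m[n],.15))
ct,cs=load('top0'),load('scene0')
s=least_squares(lambda p:np.r_[(proj(ct,p)-m['top']).ravel(),(proj(cs,p)-m['scene']).ravel()],[.5,0,.15]);print(s.x,s.fun)
im=ct['img'][140:310,170:390,::-1];cv2.imwrite('pics/topz.png',cv2.resize(im,None,fx=3.5,fy=3.5,interpolation=cv2.INTER_CUBIC))
E
```

```text
top (np.float64(296.265306122449), np.float64(237.00680272108843)) 147 290 303 230 243
[0.54135529 0.04085831 0.15      ]
scene (np.float64(307.3333333333333), np.float64(232.55376344086022)) 186 300 314 225 240
[0.54329197 0.04685673 0.15      ]
[0.54179209 0.04130182 0.14522669] [-0.13936286  0.23753546 -0.25553744 -0.05533373]
```

View pics/topz.png

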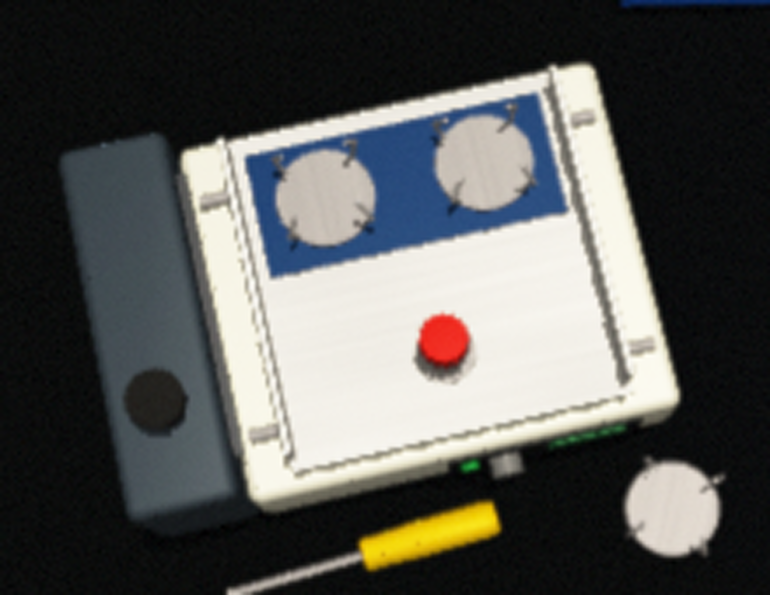

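The zoom shows the knob at (443,340), the -y shell edge running from (597,65) to (680,400), and the lips at x≈560–625. Next I'll fit the shaker's yaw.

```bash
python3 - <<'E'
from h import *
c=load('top0')
f=lambda u,v:(170+(u+.5)/3.5-.5,140+(v+.5)/3.5-.5)
b=lambda u,v,z:back(c,f(u,v),z)[:2]
for n,a,d,z in [('-y shell',(680,400),(597,65),.085),('front shell',(255,510),(675,405),.085),('blue front',(272,276),(566,211),.108),('blue rear',(247,157),(538,94),.108),('blue -y',(566,211),(538,94),.108)]:
    A,D=b(*a,z),b(*d,z);v=D-A;print(n,A,D,np.linalg.norm(v),np.degrees(np.arctan2(v[1],v[0])))
S=np.array([.5418,.0413])
for yaw in np.radians([11,13,15]):
    ex=np.array([np.cos(yaw),np.sin(yaw)]);ey=np.array([-ex[1],ex[0]])
    O=S+.062*ex
    P=[[*(O+sx*.13*ex+sy*.1525*ey),.085] for sx in(-1,1) for sy in(-1,1)]
    print(yaw,O,((proj(c,P)-[170,140])*3.5).round(0).tolist())
    L=[[*(O+sx*.118*ex-.118*ey),.140] for sx in(-1,1)]
    print(((proj(c,L)-[170,140])*3.5).round(0).tolist())
E
```

```text
-y shell [ 0.51874278 -0.12207222] [ 0.76152068 -0.06003018] 0.250579971660408 14.33516886989226
front shell [0.43354333 0.16593697] [ 0.51512758 -0.11864492] 0.2960453343172254 -74.00340322064284
blue front [0.59145717 0.16065604] [ 0.64461565 -0.03914376] 0.2067505315970964 -75.10110841950568
blue rear [0.67578831 0.18299484] [ 0.7292037  -0.01755755] 0.20754388471746402 -75.08598823523182
blue -y [ 0.64461565 -0.03914376] [ 0.7292037  -0.01755755] 0.08729892891290153 14.315891498090295
0.19198621771937624 [0.60266089 0.05313016] [[678.0, 420.0], [237.0, 490.0], [612.0, 67.0], [190.0, 130.0]]
[[633.0, 397.0], [572.0, 61.0]]
0.22689280275926285 [0.60221094 0.05524697] [[679.0, 411.0], [242.0, 497.0], [601.0, 62.0], [181.0, 138.0]]
[[634.0, 390.0], [562.0, 57.0]]
0.2617993877991494 [0.6016874  0.05734678] [[681.0, 403.0], [247.0, 504.0], [591.0, 57.0], [173.0, 147.0]]
[[636.0, 383.0], [551.0, 53.0]]
```

```bash
cat >> h.py <<'E'
from scipy.spatial.transform import Rotation as Ro
def st():
    o=ctrl.get_obs(); R=Ro.from_euler('xyz',o['eef_rot']).as_matrix(); 
    print('t',o['time_s'],'q',np.round(o['qpos'],3),'p',np.round(o['ee_pos']*1000,1),'F',np.round(o['force'],2),'M',np.round(o['moment'],2),'w',round(o['grip_width']*1000,1))
    return o,R
E
python3 - <<'E'
from h import *
o,R=st();print(R.round(3))
c=load('top0')
print('bottle',back(c,(481,317),0.05),'burner',back(c,(460,240),.02))
d=np.array([.542,.0413,.285])-o['ee_pos']-[0,0,.08]
print('up',(R.T@[0,0,80]).round(1),'d tool mm',(R.T@d*1000).round(1), np.linalg.norm(d))
E
```

```text
t 0.15 q [-1.396  0.3    1.521  0.     1.321 -0.067] p [ 131.7 -533.8  205. ] F [0.36 0.28 0.18] M [-0.03  0.   -0.03] w 93.7
[[-0.     0.239 -0.971]
 [ 0.001 -0.971 -0.239]
 [-1.    -0.001 -0.   ]]
bottle [ 0.37701606 -0.41656501  0.05      ] burner [ 0.57508294 -0.37994118  0.02      ]
up [-80.   -0.1  -0. ] d tool mm [ 5.000e-01 -4.601e+02 -5.361e+02] 0.7064538280211652
```

Request:
play_rows(
  deltas=[
    [[-27,0,0,0,0,0,94],[-27,0,0,0,0,0,94],[-27,-10,-10,0,0,0,94],[0,-20,-24,0,0,0,94],[0,-20,-24,0,0,0,94],[0,-20,-24,0,0,0,94],[0,-20,-24,0,0,0,94],[0,-20,-24,0,0,0,94],[0,-20,-24,0,0,0,94],[0,-20,-24,0,0,0,94]],
  ],
  grip_force=20,
)

```text
time_s: 1.15
ee_pos: [0.2691, -0.3446, 0.2864]
eef_rot: [-1.273, 1.571, 2.11]
force: [0.6, -0.8, -0.8]
grip_width: 0.0937
```

```bash
python3 - <<'E'
from h import *
o,R=st();print(R.round(3))
E
```

```text
t 1.15 q [-0.992 -0.011  1.689  0.     1.464  0.338] p [ 269.1 -344.6  286.4] F [ 0.64 -0.78 -0.78] M [-0.05 -0.05 -0.04] w 93.7
[[-0.     0.239 -0.971]
 [ 0.    -0.971 -0.239]
 [-1.    -0.     0.   ]]
```

Request:
play_rows(
  deltas=[
    [[0,-28,-33,0,0,0,94],[0,-28,-33,0,0,0,94],[0,-28,-33,0,0,0,94],[0,-28,-33,0,0,0,94],[0,-28,-33,0,0,0,94],[0,-28,-33,0,0,0,94],[0,-28,-33,0,0,0,94],[0,-28,-33,0,0,0,94],[0,-28,-33,0,0,0,94],[0,-28,-33,0,0,0,94]],
  ],
)

```text
time_s: 2.15
ee_pos: [0.5227, 0.0069, 0.2863]
eef_rot: [-0.176, 1.571, -3.076]
force: [1.0, -0.6, -0.0]
grip_width: 0.0937
```

Request:
play_rows(
  deltas=[
    [[0,0,0,0.14,0,0,94],[0,0,0,0.14,0,0,94],[0,0,0,0.14,0,0,94],[0,0,0,0.14,0,0,94],[0,0,0,0.14,0,0,94],[0,0,0,0.14,0,0,94],[0,0,0,0.14,0,0,94],[0,0,0,0.07,0,0,94],[0,0,0,0,0,0,94]],
  ],
)

```text
time_s: 3.05
ee_pos: [0.5219, 0.0051, 0.2862]
eef_rot: [0.797, 1.57, 3.129]
force: [-0.6, 0.5, 0.3]
grip_width: 0.0936
```

```bash
python3 - <<'E'
from h import *
o,R=st();print(R.round(3))
d=np.array([.5418,.0413,.25])-o['ee_pos'];print((R.T@d*1000).round(1))
c=save('wrist','w1')
E
```

```text
t 3.05 q [-0.06   0.187  1.474 -0.     1.481  2.32 ] p [521.9   5.1 286.2] F [-0.59  0.46  0.29] M [ 0.06 -0.01  0.01] w 93.6
[[-0.    -0.724 -0.69 ]
 [ 0.    -0.69   0.724]
 [-1.     0.     0.   ]]
[ 36.2 -39.4  12.4]
```

View pics/w1.png

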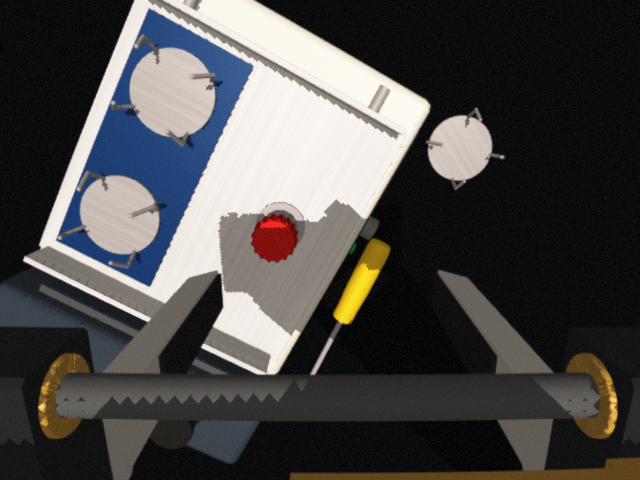

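The wrist view shows the knob at about (274,239), with its collar behind and slightly above it. I'll cross-check the position.

```bash
python3 - <<'E'
from h import *
o,R=st()
c=load('w1');im=c['img'].astype(int)
r=(im[:,:,0]>90)&(im[:,:,1]<60)&(im[:,:,2]<60);v,u=np.nonzero(r);print(u.mean(),v.mean(),len(u),u.min(),u.max(),v.min(),v.max())
print(back(c,(u.mean(),v.mean()),.15),proj(c,[.5418,.0413,.1465]))
ct,cs=load('top0'),load('scene0');from scipy.optimize import least_squares
uv=[(296.27,237.0),(307.33,232.55),(u.mean(),v.mean())]
s=least_squares(lambda p:np.concatenate([(proj(k,p)[0]-q)*w for k,q,w in zip((ct,cs,c),uv,(1,1,.5))]),[.54,.04,.15]);print(s.x,s.fun)
E
```

```text
t 3.1 q [-0.06   0.187  1.474 -0.     1.481  2.317] p [521.9   5.1 286.3] F [-0.02 -0.05 -1.14] M [ 0.05  0.02 -0.05] w 94.1
273.86951144094 238.0191713048856 1617 251 297 214 261
[0.54297583 0.04219604 0.15      ] [[276.3500797  237.02108991]]
[0.54232637 0.04258997 0.14656672] [-0.71102682 -0.12292893 -0.27398146 -0.0996707   0.41606316 -0.12675908]
```

Request:
play_rows(
  deltas=[
    [[0,-14,4,0,0,0,94],[0,-14,5,0,0,0,94],[10,-12.5,4,0,0,0,94],[20,0,0,0,0,0,94],[20,0,0,0,0,0,94],[20,0,0,0,0,0,70],[15,0,0,0,0,0,60],[10,0,0,0,0,0,50],[5,0,0,0,0,0,50],[0,0,0,0,0,0,50]],
  ],
)

```text
time_s: 4.1
ee_pos: [0.5422, 0.0429, 0.1859]
eef_rot: [0.764, 1.57, 3.097]
force: [-0.1, -0.5, 0.9]
grip_width: 0.0576
```

```bash
python3 - <<'E'
from h import *
o,R=st();d=np.array([.5423,.0424,.138])-o['ee_pos'];print((R.T@d*1000).round(1))
c=save('wrist','w2')
im=c['img'].astype(int)
r=(im[:,:,0]>90)&(im[:,:,1]<60)&(im[:,:,2]<60);v,u=np.nonzero(r);print(u.mean(),v.mean(),u.min(),u.max(),v.min(),v.max(),back(c,(u.mean(),v.mean()),.155))
E
```

```text
t 4.1 q [0.012 0.303 1.563 0.    1.276 2.39 ] p [542.2  42.9 185.9] F [-0.08 -0.49  0.88] M [ 0.08 -0.    0.03] w 57.6
[47.9  0.3 -0.4]
327.6926550270921 264.4443106562312 296 361 230 298 [0.54397241 0.04124538 0.155     ]
```

View pics/w2.png

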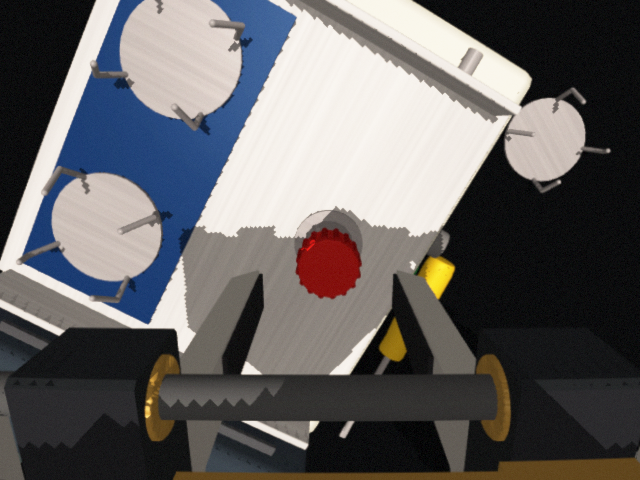

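Request:
play_rows(
  deltas=[
    [[16,0,0,0,0,0,50],[16,0,0,0,0,0,50],[10,0,0,0,0,0,50],[6,0,0,0,0,0,50],[0,0,0,0,0,0,50],[0,0,0,0,0,0,50]],
  ],
)

```text
time_s: 4.75
ee_pos: [0.5426, 0.0425, 0.1391]
eef_rot: [-2.321, 1.57, 0.012]
force: [-0.2, 0.7, 0.9]
grip_width: 0.05
```

```bash
python3 - <<'E'
from h import *
o,R=st();save('wrist','w3');st()
E
```

```text
t 4.75 q [0.011 0.35  1.616 0.    1.175 2.39 ] p [542.6  42.5 139.1] F [-0.21  0.71  0.95] M [0.12 0.04 0.  ] w 50.0
t 4.8 q [ 0.011  0.35   1.616 -0.     1.175  2.39 ] p [542.6  42.5 139.2] F [-0.05  0.18 -0.61] M [ 0.04 -0.01  0.01] w 50.1
```

Request:
play_rows(
  deltas=[
    [[0,0,0,0,0,0,40],[0,0,0,0,0,0,30],[0,0,0,0,0,0,20],[0,0,0,0,0,0,20],[0,0,0,0,0,0,20]],
  ],
  grip_force=15,
)

```text
time_s: 5.3
ee_pos: [0.5423, 0.0424, 0.1387]
eef_rot: [-2.715, 1.57, -0.382]
force: [-2.0, -1.8, 3.3]
grip_width: 0.0316
```

```bash
python3 - <<'E'
from h import *
o,R=st();save('wrist','w4');st();save('scene','s4');st()
E
```

```text
t 5.3 q [ 0.011  0.35   1.616 -0.     1.175  2.39 ] p [542.3  42.4 138.7] F [-2.02 -1.75  3.32] M [-0.11  0.23  0.04] w 31.6
t 5.35 q [ 0.011  0.35   1.616 -0.     1.175  2.39 ] p [542.3  42.5 138.7] F [-1.54 -1.61  3.33] M [-0.1   0.21  0.03] w 31.4
t 5.4 q [ 0.011  0.35   1.616 -0.     1.175  2.39 ] p [542.3  42.4 138.6] F [-0.51 -1.32  3.71] M [-0.1   0.24  0.01] w 31.6
```

View pics/w4.png

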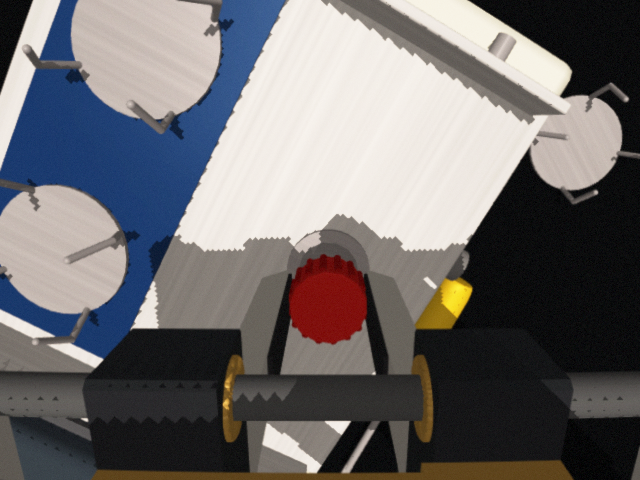

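The knob is gripped between the pads at 31.6 mm opening, image (328,300). Now I'll pull gently.

Request:
play_rows(
  deltas=[
    [[-1,0,0,0,0,0,20],[0,0,0,0,0,0,20]],
  ],
)

```text
time_s: 5.6
ee_pos: [0.5421, 0.0425, 0.1391]
eef_rot: [0.8, 1.57, 3.133]
force: [0.5, -0.4, -2.9]
grip_width: 0.0317
```

Request:
play_rows(
  deltas=[
    [[-1,0,0,0,0,0,20],[0,0,0,0,0,0,20]],
  ],
)

```text
time_s: 5.8
ee_pos: [0.5421, 0.0425, 0.1402]
eef_rot: [0.857, 1.57, -3.093]
force: [0.6, -0.6, -4.2]
grip_width: 0.0318
```

Request:
play_rows(
  deltas=[
    [[-1,0,0,0,0,0,20],[0,0,0,0,0,0,20]],
  ],
)

```text
time_s: 6.0
ee_pos: [0.5422, 0.0425, 0.1414]
eef_rot: [0.938, 1.571, -3.012]
force: [-0.4, -1.1, -4.1]
grip_width: 0.0313
```

```bash
python3 - <<'E'
from h import *
st();save('wrist','w5');st()
E
```

```text
t 6.0 q [ 0.011  0.347  1.614 -0.     1.181  2.39 ] p [542.2  42.5 141.4] F [-0.38 -1.15 -4.11] M [-0.08 -0.06 -0.05] w 31.3
t 6.05 q [ 0.011  0.347  1.614 -0.     1.181  2.39 ] p [542.2  42.5 141.4] F [-0.29 -0.85 -5.24] M [-0.16 -0.04 -0.01] w 31.6
```

Request:
play_rows(
  deltas=[
    [[-0.8,0,0,0,0,0,20],[-0.8,0,0,0,0,0,20],[0,0,0,0,0,0,20]],
  ],
)

```text
time_s: 6.35
ee_pos: [0.5422, 0.0425, 0.1431]
eef_rot: [1.035, 1.571, -2.915]
force: [-0.7, -0.5, -6.4]
grip_width: 0.0312
```

Request:
play_rows(
  deltas=[
    [[-0.4,0,0,0,0,0,20],[0,0,0,0,0,0,20]],
  ],
)

```text
time_s: 6.55
ee_pos: [0.5422, 0.0425, 0.1435]
eef_rot: [0.726, 1.571, 3.059]
force: [-1.3, -1.7, -5.2]
grip_width: 0.0314
```

Request:
play_rows(
  deltas=[
    [[-0.4,0,0,0,0,0,20],[0,0,0,0,0,0,20]],
  ],
)

```text
time_s: 6.75
ee_pos: [0.5422, 0.0425, 0.1439]
eef_rot: [0.933, 1.571, -3.017]
force: [-0.2, -0.7, -4.5]
grip_width: 0.0318
```

Request:
play_rows(
  deltas=[
    [[-0.4,0,0,0,0,0,20],[0,0,0,0,0,0,20]],
  ],
)

```text
time_s: 6.95
ee_pos: [0.5422, 0.0425, 0.1443]
eef_rot: [0.96, 1.571, -2.989]
force: [-1.6, -1.0, -4.2]
grip_width: 0.0318
```

Request:
play_rows(
  deltas=[
    [[-0.5,0,0,0,0,0,20],[0,0,0,0,0,0,20]],
  ],
)

```text
time_s: 7.15
ee_pos: [0.5422, 0.0425, 0.1448]
eef_rot: [1.327, 1.571, -2.622]
force: [-0.3, -1.1, -4.3]
grip_width: 0.0318
```

Request:
play_rows(
  deltas=[
    [[-0.5,0,0,0,0,0,20],[0,0,0,0,0,0,20]],
  ],
)

```text
time_s: 7.35
ee_pos: [0.5423, 0.0425, 0.1453]
eef_rot: [2.74, 1.571, -1.21]
force: [-0.5, -1.0, -5.0]
grip_width: 0.0314
```

Request:
play_rows(
  deltas=[
    [[-0.5,0,0,0,0,0,20],[0,0,0,0,0,0,20]],
  ],
)

```text
time_s: 7.55
ee_pos: [0.5422, 0.0425, 0.1458]
eef_rot: [0.624, 1.571, 2.958]
force: [-0.5, -0.2, -4.7]
grip_width: 0.0315
```

Request:
play_rows(
  deltas=[
    [[-0.5,0,0,0,0,0,20],[0,0,0,0,0,0,20]],
  ],
)

```text
time_s: 7.75
ee_pos: [0.5422, 0.0425, 0.1463]
eef_rot: [0.737, 1.571, 3.071]
force: [-0.7, -0.8, -4.7]
grip_width: 0.0316
```

Request:
play_rows(
  deltas=[
    [[-0.5,0,0,0,0,0,20],[0,0,0,0,0,0,20]],
  ],
)

```text
time_s: 7.95
ee_pos: [0.5423, 0.0425, 0.1468]
eef_rot: [-2.637, 1.571, -0.303]
force: [0.8, -1.6, -5.2]
grip_width: 0.0314
```

Request:
play_rows(
  deltas=[
    [[-0.5,0,0,0,0,0,20],[0,0,0,0,0,0,20]],
  ],
)

```text
time_s: 8.15
ee_pos: [0.5423, 0.0425, 0.1473]
eef_rot: [-2.091, 1.571, 0.242]
force: [-0.9, -1.9, -5.5]
grip_width: 0.0317
```

```bash
python3 - <<'E'
from h import *
for k in ['w4','w5','w6']:
    c=load(k) if k!='w6' else save('wrist',k)
    im=c['img'].astype(int)
    r=(im[:,:,0]>90)&(im[:,:,1]<60)&(im[:,:,2]<60);v,u=np.nonzero(r);print(u.mean(),v.mean(),u.min(),u.max(),v.min(),v.max(),len(u))
st()
E
```

```text
327.64922519621655 302.73052928154556 289 366 256 343 4969
327.5470635559131 302.27735317779565 289 366 256 343 4972
327.6970788315326 302.2484993997599 289 366 254 343 4998
t 8.2 q [0.011 0.341 1.608 0.    1.193 2.39 ] p [542.3  42.5 147.3] F [-0.5  -1.06 -6.64] M [-0.13  0.08  0.03] w 31.5
```

Not slipping: the knob stays fixed in the image while the arm rises, and the lift is about 8.5 mm.

Request:
play_rows(
  deltas=[
    [[-0.5,0,0,0,0,0,20],[0,0,0,0,0,0,20]],
  ],
)

```text
time_s: 8.4
ee_pos: [0.5423, 0.0425, 0.1478]
eef_rot: [-1.353, 1.571, 0.981]
force: [-1.2, -1.1, -5.1]
grip_width: 0.0318
```

Request:
play_rows(
  deltas=[
    [[-0.3,0,0,0,0,0,20],[0,0,0,0,0,0,20]],
  ],
)

```text
time_s: 8.6
ee_pos: [0.5423, 0.0425, 0.1481]
eef_rot: [-2.328, 1.571, 0.005]
force: [-0.5, -1.7, -5.8]
grip_width: 0.0319
```

```bash
python3 - <<'E'
from h import *
st();save('wrist','w7');st();save('wrist','w7');st()
E
```

```text
t 8.6 q [ 0.011  0.34   1.607 -0.     1.195  2.39 ] p [542.3  42.5 148.1] F [-0.49 -1.74 -5.78] M [-0.13  0.1  -0.07] w 31.9
t 8.65 q [0.011 0.34  1.607 0.    1.195 2.39 ] p [542.3  42.5 148.1] F [ 0.39 -1.06 -6.07] M [-0.21  0.1   0.02] w 31.5
t 8.7 q [ 0.011  0.34   1.607 -0.     1.195  2.39 ] p [542.2  42.5 148. ] F [-0.8  -0.92 -6.28] M [-0.17  0.13  0.01] w 31.5
```

Request:
play_rows(
  deltas=[
    [[-0.5,0,0,0,0,0,20],[0,0,0,0,0,0,20]],
  ],
)

```text
time_s: 8.9
ee_pos: [0.5423, 0.0425, 0.1486]
eef_rot: [1.667, 1.571, -2.283]
force: [0.0, -1.2, -5.6]
grip_width: 0.0318
```

Request:
play_rows(
  deltas=[
    [[-0.3,0,0,0,0,0,20],[0,0,0,0,0,0,20]],
  ],
)

```text
time_s: 9.1
ee_pos: [0.5422, 0.0425, 0.1489]
eef_rot: [-1.817, 1.571, 0.516]
force: [-1.2, -1.0, -7.5]
grip_width: 0.0316
```

```bash
python3 - <<'E'
from h import *
for i in range(4): st();save('wrist','w8')
E
```

```text
t 9.1 q [0.011 0.339 1.606 0.    1.196 2.39 ] p [542.2  42.5 148.9] F [-1.18 -0.99 -7.51] M [-0.19  0.12  0.01] w 31.6
t 9.15 q [ 0.011  0.339  1.606 -0.     1.196  2.39 ] p [542.2  42.5 148.9] F [ 0.33 -0.76 -6.46] M [-0.23  0.13 -0.03] w 31.6
t 9.2 q [0.011 0.339 1.606 0.    1.196 2.39 ] p [542.2  42.5 148.9] F [-0.35 -1.6  -7.12] M [-0.18  0.11  0.03] w 31.4
t 9.25 q [0.011 0.339 1.606 0.    1.196 2.39 ] p [542.3  42.5 148.9] F [-0.29 -1.49 -6.38] M [-0.13  0.19 -0.01] w 31.4
```

Request:
play_rows(
  deltas=[
    [[-0.2,0,0,0,0,0,20],[0,0,0,0,0,0,20]],
  ],
)

```text
time_s: 9.5
ee_pos: [0.5423, 0.0425, 0.149]
eef_rot: [-0.667, 1.571, 1.666]
force: [-1.0, -2.3, -7.6]
grip_width: 0.0318
```

```bash
python3 - <<'E'
from h import *
for i in range(3): st();save('wrist','w8')
E
```

```text
t 9.5 q [0.011 0.339 1.606 0.    1.197 2.39 ] p [542.3  42.5 149. ] F [-0.96 -2.25 -7.59] M [-0.13  0.07  0.  ] w 31.8
t 9.55 q [ 0.011  0.339  1.606 -0.     1.197  2.39 ] p [542.2  42.5 149. ] F [ 0.17 -2.55 -6.06] M [-0.2   0.07 -0.04] w 31.7
t 9.6 q [0.011 0.339 1.606 0.    1.197 2.39 ] p [542.2  42.5 149. ] F [-0.82 -1.77 -5.65] M [-0.14  0.11  0.04] w 31.6
```

Request:
play_rows(
  deltas=[
    [[-0.3,0,0,0,0,0,20],[0,0,0,0,0,0,20]],
  ],
)

```text
time_s: 9.85
ee_pos: [0.5422, 0.0425, 0.1493]
eef_rot: [1.51, 1.571, -2.44]
force: [0.5, -1.5, -7.2]
grip_width: 0.0316
```

```bash
python3 - <<'E'
from h import *
for i in range(3): st();save('wrist','w8')
E
```

```text
t 9.85 q [ 0.011  0.339  1.606 -0.     1.197  2.39 ] p [542.2  42.5 149.3] F [ 0.47 -1.48 -7.23] M [-0.19  0.1  -0.01] w 31.6
t 9.9 q [0.011 0.339 1.605 0.    1.197 2.39 ] p [542.3  42.5 149.3] F [-0.95 -1.67 -7.24] M [-0.21  0.12 -0.01] w 31.4
t 9.95 q [ 0.011  0.339  1.605 -0.     1.197  2.39 ] p [542.3  42.5 149.4] F [-0.59 -1.07 -7.28] M [-0.17  0.13 -0.  ] w 31.5
```

Request:
play_rows(
  deltas=[
    [[-0.3,0,0,0,0,0,20],[0,0,0,0,0,0,20]],
  ],
)

```text
time_s: 10.2
ee_pos: [0.5422, 0.0425, 0.1497]
eef_rot: [1.793, 1.571, -2.157]
force: [-0.6, -1.3, -6.4]
grip_width: 0.0317
```

```bash
python3 - <<'E'
from h import *
for i in range(3): st();c=save('wrist','w9')
im=c['img'].astype(int)
r=(im[:,:,0]>90)&(im[:,:,1]<60)&(im[:,:,2]<60);v,u=np.nonzero(r);print(u.mean(),v.mean(),u.min(),u.max(),v.min(),v.max(),len(u))
E
```

```text
t 10.2 q [ 0.011  0.338  1.605 -0.     1.198  2.39 ] p [542.2  42.5 149.7] F [-0.61 -1.26 -6.41] M [-0.16  0.12  0.04] w 31.7
t 10.25 q [0.011 0.338 1.605 0.    1.198 2.39 ] p [542.3  42.5 149.7] F [-0.19 -0.81 -7.08] M [-0.17  0.1  -0.01] w 31.5
t 10.3 q [0.011 0.338 1.605 0.    1.198 2.39 ] p [542.3  42.5 149.7] F [-1.06 -1.82 -5.75] M [-0.21  0.11 -0.03] w 31.9
327.6880990415335 302.1591453674121 289 366 254 343 5008
```

Still free (about 6.4 N at 11 mm lift). I'll continue.

Request:
play_rows(
  deltas=[
    [[-0.4,0,0,0,0,0,20],[0,0,0,0,0,0,20]],
  ],
)

```text
time_s: 10.55
ee_pos: [0.5422, 0.0425, 0.15]
eef_rot: [0.624, 1.571, 2.958]
force: [0.3, -1.7, -5.9]
grip_width: 0.0315
```

```bash
python3 - <<'E'
from h import *
for i in range(3): st();c=save('wrist','w9')
E
```

```text
t 10.55 q [0.011 0.338 1.605 0.    1.199 2.39 ] p [542.2  42.5 150. ] F [ 0.27 -1.72 -5.85] M [-0.23  0.08 -0.  ] w 31.5
t 10.6 q [0.011 0.338 1.605 0.    1.199 2.39 ] p [542.2  42.5 150. ] F [-0.   -1.09 -7.3 ] M [-0.19  0.11 -0.02] w 31.7
t 10.65 q [0.011 0.338 1.605 0.    1.199 2.39 ] p [542.3  42.5 150.1] F [-0.56 -1.34 -6.6 ] M [-0.17  0.1   0.  ] w 31.9
```

Request:
play_rows(
  deltas=[
    [[-0.3,0,0,0,0,0,20],[0,0,0,0,0,0,20]],
  ],
)

```text
time_s: 10.9
ee_pos: [0.5422, 0.0425, 0.1502]
eef_rot: [0.574, 1.571, 2.907]
force: [0.3, -1.2, -9.2]
grip_width: 0.0313
```

```bash
python3 - <<'E'
from h import *
for i in range(3): st();c=save('wrist','w9')
E
```

```text
t 10.9 q [0.011 0.338 1.605 0.    1.199 2.39 ] p [542.2  42.5 150.2] F [ 0.25 -1.24 -9.18] M [-0.18 -0.05 -0.02] w 31.3
t 10.95 q [0.011 0.338 1.605 0.    1.199 2.39 ] p [542.2  42.5 150.2] F [ 0.34 -0.53 -8.09] M [-0.14 -0.   -0.01] w 31.4
t 11.0 q [0.011 0.338 1.605 0.    1.199 2.39 ] p [542.2  42.5 150.2] F [ 0.18 -1.61 -9.85] M [-0.13 -0.03  0.07] w 31.6
```

The force rose to about 9 N at 11.5 mm lift, so the screw has met the thread. Now I'll turn anticlockwise (-ax), climbing 2.2 mm/rad.

Request:
play_rows(
  deltas=[
    [[-0.05,0,0,-0.06,0,0,20],[-0.13,0,0,-0.06,0,0,20],[-0.13,0,0,-0.06,0,0,20],[0,0,0,0,0,0,20]],
  ],
)

```text
time_s: 11.45
ee_pos: [0.5422, 0.0425, 0.1506]
eef_rot: [0.483, 1.571, 2.998]
force: [-0.2, -1.4, -9.9]
grip_width: 0.0313
```

```bash
python3 - <<'E'
from h import *
for i in range(3): st();c=save('wrist','w9')
E
```

```text
t 11.45 q [0.011 0.337 1.604 0.    1.2   2.209] p [542.2  42.5 150.6] F [-0.17 -1.4  -9.88] M [-0.08 -0.03  0.02] w 31.3
t 11.5 q [ 0.011  0.337  1.604 -0.     1.2    2.211] p [542.2  42.5 150.6] F [-0.42 -0.87 -8.69] M [-0.13  0.01  0.03] w 31.8
t 11.55 q [0.011 0.337 1.604 0.    1.2   2.212] p [542.2  42.5 150.6] F [-0.22 -0.88 -9.09] M [-0.16 -0.07  0.06] w 31.5
```

Request:
play_rows(
  deltas=[
    [[-0.1,0,0,-0.08,0,0,20],[-0.17,0,0,-0.08,0,0,20],[-0.17,0,0,-0.08,0,0,20],[-0.17,0,0,-0.08,0,0,20],[-0.17,0,0,-0.08,0,0,20],[0,0,0,0,0,0,20]],
  ],
)

```text
time_s: 12.2
ee_pos: [0.5423, 0.0426, 0.1515]
eef_rot: [-1.736, 1.571, 1.178]
force: [0.2, 0.2, -8.2]
grip_width: 0.0317
```

```bash
python3 - <<'E'
from h import *
for i in range(3): st();c=save('wrist','w9')
E
```

```text
t 12.2 q [0.011 0.336 1.603 0.    1.202 1.81 ] p [542.3  42.6 151.5] F [ 0.21  0.23 -8.16] M [-0.08  0.   -0.02] w 31.7
t 12.25 q [0.011 0.336 1.603 0.    1.202 1.812] p [542.3  42.6 151.5] F [-0.6  -0.76 -8.37] M [-0.12 -0.01  0.07] w 31.2
t 12.3 q [0.011 0.336 1.603 0.    1.202 1.813] p [542.3  42.6 151.5] F [-0.27 -0.84 -8.04] M [-0.07 -0.02  0.1 ] w 31.8
```

Request:
play_rows(
  deltas=[
    [[-0.17,0,0,-0.08,0,0,20],[-0.17,0,0,-0.08,0,0,20],[-0.17,0,0,-0.08,0,0,20],[-0.17,0,0,-0.08,0,0,20],[-0.17,0,0,-0.08,0,0,20],[0,0,0,0,0,0,20]],
  ],
)

```text
time_s: 12.95
ee_pos: [0.5423, 0.0426, 0.1523]
eef_rot: [-2.261, 1.571, 1.052]
force: [-0.4, -0.6, -7.9]
grip_width: 0.0317
```

```bash
python3 - <<'E'
from h import *
for i in range(3): st();c=save('wrist','w9')
E
```

```text
t 12.95 q [0.011 0.336 1.602 0.    1.204 1.41 ] p [542.3  42.6 152.3] F [-0.41 -0.6  -7.88] M [ 0.06 -0.05  0.02] w 31.7
t 13.0 q [0.011 0.335 1.602 0.    1.204 1.413] p [542.3  42.6 152.3] F [ 0.55  0.17 -9.18] M [0.03 0.03 0.04] w 32.0
t 13.05 q [0.011 0.336 1.602 0.    1.204 1.413] p [542.3  42.6 152.3] F [ 0.18 -0.19 -7.96] M [ 0.07 -0.01  0.03] w 31.6
```

Request:
play_rows(
  deltas=[
    [[-0.17,0,0,-0.08,0,0,20],[-0.17,0,0,-0.08,0,0,20],[-0.17,0,0,-0.08,0,0,20],[-0.17,0,0,-0.08,0,0,20],[-0.17,0,0,-0.08,0,0,20],[0,0,0,0,0,0,20]],
  ],
)

```text
time_s: 13.7
ee_pos: [0.5423, 0.0427, 0.1532]
eef_rot: [-2.23, 1.571, 1.483]
force: [-0.1, 0.2, -9.1]
grip_width: 0.0317
```

```bash
python3 - <<'E'
from h import *
for i in range(3): st();c=save('wrist','w10')
E
```

```text
t 13.7 q [0.011 0.335 1.601 0.    1.205 1.011] p [542.3  42.7 153.2] F [-0.13  0.18 -9.09] M [0.18 0.06 0.02] w 31.7
t 13.75 q [0.011 0.335 1.601 0.    1.205 1.013] p [542.2  42.6 153.2] F [-0.48  0.81 -8.52] M [0.18 0.05 0.  ] w 32.0
t 13.8 q [0.011 0.335 1.602 0.    1.205 1.013] p [542.2  42.6 153.1] F [ 0.27  0.54 -8.45] M [0.22 0.05 0.05] w 31.6
```

View pics/w10.png

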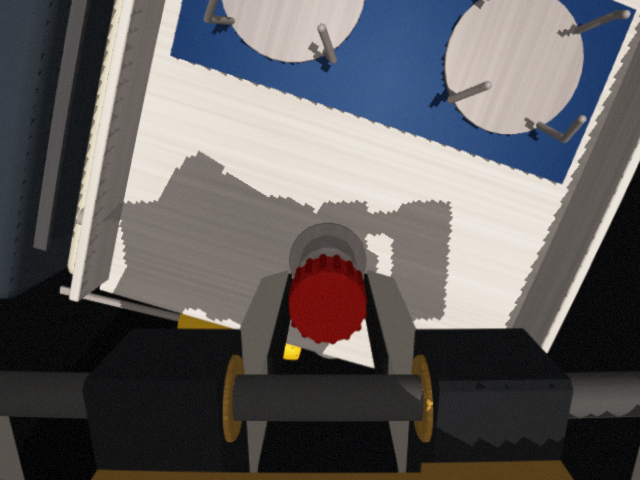

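The knob is still firmly held at (328,300). I'll carry on to the stop, climbing slightly less to ease the pull.

Request:
play_rows(
  deltas=[
    [[-0.15,0,0,-0.08,0,0,20],[-0.16,0,0,-0.08,0,0,20],[-0.16,0,0,-0.08,0,0,20],[-0.16,0,0,-0.08,0,0,20],[-0.16,0,0,-0.08,0,0,20],[0,0,0,0,0,0,20]],
  ],
)

```text
time_s: 14.45
ee_pos: [0.5422, 0.0426, 0.1539]
eef_rot: [-1.844, 1.571, 2.269]
force: [-0.7, 1.4, -8.3]
grip_width: 0.0314
```

```bash
python3 - <<'E'
from h import *
for i in range(3): st();c=save('wrist','w11')
E
```

```text
t 14.45 q [0.011 0.334 1.601 0.    1.207 0.611] p [542.2  42.6 153.9] F [-0.69  1.4  -8.26] M [0.23 0.12 0.02] w 31.4
t 14.5 q [0.011 0.334 1.601 0.    1.207 0.613] p [542.2  42.6 153.9] F [-0.58  1.51 -7.31] M [0.27 0.14 0.05] w 31.7
t 14.55 q [0.011 0.334 1.601 0.    1.207 0.613] p [542.2  42.6 153.9] F [-1.54  1.24 -8.22] M [0.29 0.14 0.06] w 31.5
```

Request:
play_rows(
  deltas=[
    [[-0.14,0,0,-0.07,0,0,20],[-0.14,0,0,-0.07,0,0,20],[0,0,0,0,0,0,20]],
  ],
)

```text
time_s: 14.9
ee_pos: [0.5422, 0.0426, 0.1542]
eef_rot: [-1.668, 1.571, 2.585]
force: [-0.9, 2.2, -7.8]
grip_width: 0.0315
```

```bash
python3 - <<'E'
from h import *
for i in range(3): st();c=save('wrist','w11')
E
```

```text
t 14.9 q [0.011 0.334 1.6   0.    1.208 0.471] p [542.2  42.6 154.2] F [-0.87  2.25 -7.84] M [ 0.39  0.22 -0.  ] w 31.5
t 14.95 q [0.011 0.334 1.6   0.    1.208 0.473] p [542.2  42.6 154.2] F [-1.75  1.55 -7.91] M [0.31 0.19 0.08] w 31.3
t 15.0 q [0.011 0.334 1.6   0.    1.208 0.473] p [542.2  42.6 154.2] F [-0.73  1.47 -8.26] M [0.35 0.19 0.04] w 31.6
```

Request:
play_rows(
  deltas=[
    [[-0.14,0,0,-0.07,0,0,20],[-0.14,0,0,-0.07,0,0,20],[0,0,0,0,0,0,20]],
  ],
)

```text
time_s: 15.35
ee_pos: [0.5422, 0.0426, 0.1545]
eef_rot: [-1.722, 1.571, 2.671]
force: [-0.9, 2.1, -7.9]
grip_width: 0.0315
```

```bash
python3 - <<'E'
from h import *
for i in range(3): st();c=save('wrist','w12')
E
```

```text
t 15.35 q [0.011 0.333 1.6   0.    1.208 0.331] p [542.2  42.6 154.5] F [-0.91  2.05 -7.87] M [0.35 0.22 0.06] w 31.5
t 15.4 q [0.011 0.333 1.6   0.    1.208 0.333] p [542.2  42.6 154.5] F [-0.72  2.88 -8.  ] M [0.43 0.23 0.04] w 31.8
t 15.45 q [0.011 0.333 1.6   0.    1.208 0.333] p [542.2  42.6 154.5] F [-1.34  2.15 -7.82] M [0.43 0.25 0.04] w 31.6
```

Request:
play_rows(
  deltas=[
    [[-0.1,0,0,-0.06,0,0,20],[-0.1,0,0,-0.06,0,0,20],[0,0,0,0,0,0,20]],
  ],
)

```text
time_s: 15.8
ee_pos: [0.5422, 0.0425, 0.1546]
eef_rot: [-1.616, 1.571, 2.896]
force: [-2.2, 1.7, -7.2]
grip_width: 0.0317
```

```bash
python3 - <<'E'
from h import *
for i in range(3): st();c=save('wrist','w12')
E
```

```text
t 15.8 q [0.011 0.333 1.6   0.    1.209 0.211] p [542.2  42.5 154.6] F [-2.17  1.67 -7.24] M [0.36 0.3  0.01] w 31.7
t 15.85 q [0.011 0.333 1.6   0.    1.209 0.213] p [542.2  42.5 154.6] F [-0.54  1.66 -7.84] M [0.39 0.26 0.02] w 31.6
t 15.9 q [0.011 0.333 1.6   0.    1.209 0.213] p [542.2  42.5 154.6] F [-0.85  2.05 -8.29] M [0.41 0.34 0.02] w 31.4
```

Request:
play_rows(
  deltas=[
    [[-0.05,0,0,-0.06,0,0,20],[-0.05,0,0,-0.06,0,0,20],[0,0,0,0,0,0,20]],
  ],
)

```text
time_s: 16.25
ee_pos: [0.5422, 0.0425, 0.1548]
eef_rot: [-1.469, 1.571, -3.12]
force: [-1.4, 2.9, -8.6]
grip_width: 0.0316
```

```bash
python3 - <<'E'
from h import *
for i in range(3): st();c=save('wrist','w12')
E
```

```text
t 16.25 q [ 0.011  0.333  1.6   -0.     1.209  0.091] p [542.2  42.5 154.8] F [-1.43  2.9  -8.58] M [0.38 0.29 0.11] w 31.6
t 16.3 q [0.011 0.333 1.6   0.    1.209 0.092] p [542.2  42.5 154.7] F [-2.27  2.4  -8.27] M [0.36 0.33 0.02] w 31.6
t 16.35 q [0.011 0.333 1.6   0.    1.209 0.093] p [542.2  42.5 154.7] F [-1.85  3.02 -7.83] M [ 0.38  0.32 -0.  ] w 31.5
```

```bash
python3 - <<'E'
from h import *
t=[]
for k in ['w4','w8','w9','w10','w11','w12']:
    c=load(k)
    im=c['img'].astype(int)
    r=(im[:,:,0]>90)&(im[:,:,1]<60)&(im[:,:,2]<60);v,u=np.nonzero(r);print(k,u.mean().round(2),v.mean().round(2),u.min(),u.max(),v.min(),v.max(),len(u))
    t.append(cv2.resize(c['img'][230:360,270:385,::-1],None,fx=2.2,fy=2.2))
t=[x for x in t]
cv2.imwrite('pics/cmp.png',np.vstack([np.hstack(t[:3]),np.hstack(t[3:])]))
save('scene','s12')
cv2.imwrite('pics/s12z.png',cv2.resize(load('s12')['img'][190:340,190:410,::-1],None,fx=3.5,fy=3.5,interpolation=cv2.INTER_CUBIC))
E
```

```text
w4 327.65 302.73 289 366 256 343 4969
w8 327.71 302.18 289 366 254 343 5002
w9 327.45 306.52 290 365 257 343 4368
w10 327.11 303.78 289 365 256 343 4706
w11 326.99 301.08 289 366 254 342 5029
w12 327.05 300.81 289 366 253 342 5032
```

View pics/cmp.png

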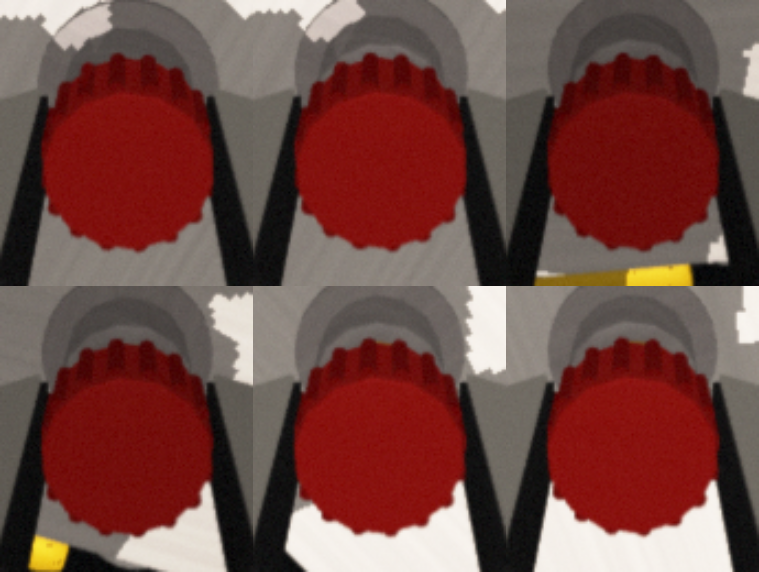

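View pics/s12z.png

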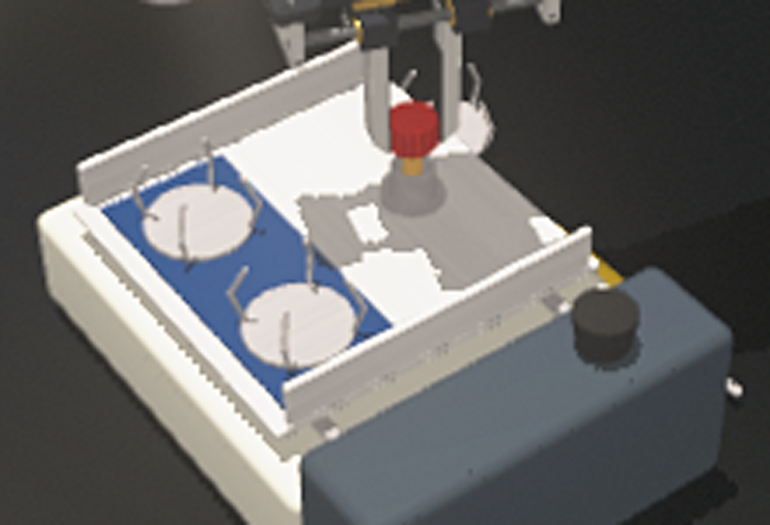

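No slip shows: the rib pattern stays fixed in the hand, and the knob is well up with the brass stem visible. I'll turn a little further to feel the stop.

Request:
play_rows(
  deltas=[
    [[-0.08,0,0,-0.06,0,0,20],[-0.08,0,0,-0.06,0,0,20],[-0.08,0,0,-0.06,0,0,20],[0,0,0,0,0,0,20]],
  ],
)

```text
time_s: 16.85
ee_pos: [0.5422, 0.0425, 0.155]
eef_rot: [-1.425, 1.571, -2.895]
force: [-1.7, 1.5, -8.7]
grip_width: 0.0314
```

```bash
python3 - <<'E'
from h import *
for i in range(4): st();c=save('wrist','w13')
im=c['img'].astype(int)
r=(im[:,:,0]>90)&(im[:,:,1]<60)&(im[:,:,2]<60);v,u=np.nonzero(r);print(u.mean().round(2),v.mean().round(2),u.min(),u.max(),v.min(),v.max(),len(u))
cv2.imwrite('pics/w13z.png',cv2.resize(c['img'][200:360,250:410,::-1],None,fx=3,fy=3))
E
```

```text
t 16.85 q [ 0.011  0.333  1.6   -0.     1.21  -0.09 ] p [542.2  42.5 155. ] F [-1.65  1.51 -8.68] M [0.39 0.38 0.07] w 31.4
t 16.9 q [ 0.011  0.333  1.599 -0.     1.21  -0.088] p [542.2  42.5 155. ] F [-1.58  2.22 -8.55] M [0.32 0.38 0.  ] w 31.5
t 16.95 q [ 0.011  0.333  1.6   -0.     1.21  -0.088] p [542.2  42.5 155. ] F [-2.5   3.04 -8.23] M [0.32 0.33 0.  ] w 31.7
t 17.0 q [ 0.011  0.333  1.599 -0.     1.209 -0.088] p [542.2  42.5 155. ] F [-1.47  2.58 -8.17] M [0.39 0.43 0.  ] w 31.4
327.02 300.87 289 366 253 342 5000
```

View pics/w13z.png

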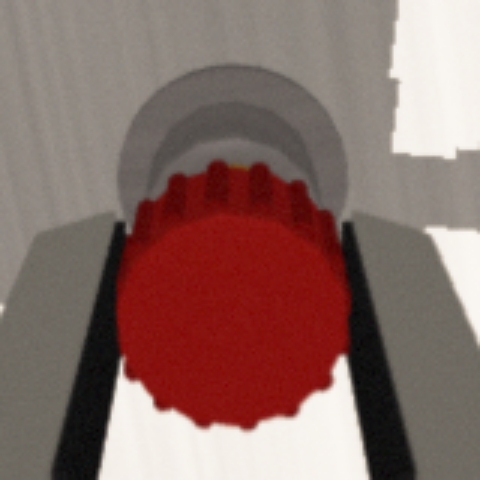

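Request:
play_rows(
  deltas=[
    [[0,0,0,0,0,0,20],[0,0,0,-0.05,0,0,20],[0,0,0,-0.05,0,0,20],[0,0,0,0,0,0,20]],
  ],
  grip_force=35,
)

```text
time_s: 17.45
ee_pos: [0.5422, 0.0425, 0.1551]
eef_rot: [-1.444, 1.571, -2.814]
force: [-1.9, 2.2, -7.3]
grip_width: 0.0308
```

```bash
python3 - <<'E'
from h import *
for i in range(3): st();c=save('wrist','w14')
t=[cv2.resize(load(k)['img'][240:350,280:375,::-1],None,fx=2.7,fy=2.7) for k in ('w12','w13','w14')]
cv2.imwrite('pics/cmp2.png',np.hstack(t))
E
```

```text
t 17.45 q [ 0.011  0.333  1.599 -0.     1.21  -0.19 ] p [542.2  42.5 155.1] F [-1.93  2.18 -7.34] M [ 0.29  0.49 -0.02] w 30.8
t 17.5 q [ 0.011  0.333  1.599 -0.     1.21  -0.189] p [542.2  42.5 155.1] F [-2.89  2.09 -7.27] M [0.27 0.52 0.03] w 31.2
t 17.55 q [ 0.011  0.333  1.599 -0.     1.21  -0.188] p [542.2  42.5 155. ] F [-2.34  1.19 -8.48] M [0.29 0.51 0.01] w 31.1
```

View pics/cmp2.png

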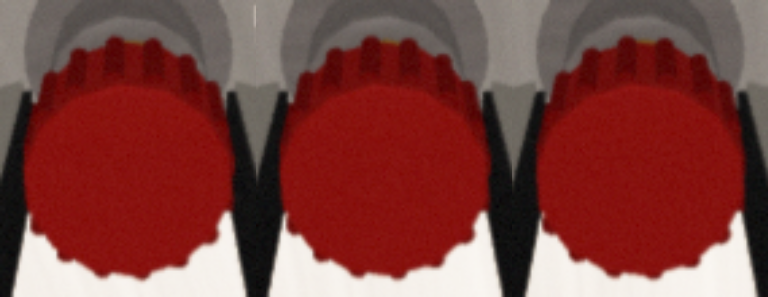

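Turned 2.6 rad with no stop torque felt, so it is unclear whether the thread has caught. I'll lower the hand slightly: if caught, the pull drops to zero; if not, the spring keeps pulling at about 7 N.

Request:
play_rows(
  deltas=[
    [[0.3,0,0,0,0,0,20],[0.3,0,0,0,0,0,20],[0,0,0,0,0,0,20]],
  ],
  grip_force=20,
)

```text
time_s: 17.9
ee_pos: [0.5424, 0.0425, 0.1548]
eef_rot: [1.297, 1.57, -0.073]
force: [-5.3, 2.5, -1.4]
grip_width: 0.0317
```

```bash
python3 - <<'E'
from h import *
for i in range(3): st();c=save('wrist','w15')
E
```

```text
t 17.9 q [ 0.011  0.333  1.6   -0.     1.208 -0.19 ] p [542.4  42.5 154.8] F [-5.3   2.47 -1.37] M [ 0.21  0.88 -0.02] w 31.7
t 17.95 q [ 0.011  0.333  1.6   -0.     1.208 -0.19 ] p [542.4  42.5 154.8] F [-5.64  1.2  -0.95] M [ 0.22  0.92 -0.06] w 31.8
t 18.0 q [ 0.011  0.333  1.6   -0.     1.208 -0.19 ] p [542.4  42.5 154.8] F [-4.96  1.23 -0.66] M [ 0.17  0.97 -0.04] w 31.6
```

The pull dropped to about 1 N, so the thread holds: it has caught. I'll keep turning without pull until the stop torque appears.

Request:
play_rows(
  deltas=[
    [[-0.1,0,0,-0.06,0,0,20],[-0.13,0,0,-0.06,0,0,20],[-0.13,0,0,-0.06,0,0,20],[0,0,0,0,0,0,20]],
  ],
)

```text
time_s: 18.45
ee_pos: [0.5423, 0.0424, 0.1551]
eef_rot: [1.168, 1.57, -0.02]
force: [-5.0, 1.2, 0.5]
grip_width: 0.0314
```

```bash
python3 - <<'E'
from h import *
for i in range(3): st();c=save('wrist','w16')
E
```

```text
t 18.45 q [ 0.011  0.333  1.599 -0.     1.209 -0.372] p [542.3  42.4 155.1] F [-5.03  1.17  0.47] M [ 0.16  0.85 -0.26] w 31.4
t 18.5 q [ 0.011  0.333  1.599 -0.     1.209 -0.37 ] p [542.3  42.4 155.1] F [-6.18  1.59 -0.47] M [ 0.15  0.9  -0.24] w 31.6
t 18.55 q [ 0.011  0.333  1.599 -0.     1.209 -0.37 ] p [542.4  42.4 155.1] F [-5.27  0.53 -0.35] M [ 0.14  0.86 -0.16] w 31.5
```

Request:
play_rows(
  deltas=[
    [[0,0,0,-0.05,0,0,20],[0,0,0,-0.05,0,0,20],[0,0,0,0,0,0,20]],
  ],
)

```text
time_s: 18.9
ee_pos: [0.5421, 0.0424, 0.1551]
eef_rot: [-1.65, 1.571, -2.738]
force: [-7.4, 0.2, 0.8]
grip_width: 0.0315
```

```bash
python3 - <<'E'
from h import *
for i in range(3): st();c=save('wrist','w17')
t=[cv2.resize(load(k)['img'][240:350,280:375,::-1],None,fx=2.7,fy=2.7) for k in ('w14','w16','w17')]
cv2.imwrite('pics/cmp3.png',np.hstack(t))
E
```

```text
t 18.9 q [ 0.011  0.332  1.6   -0.     1.21  -0.471] p [542.1  42.4 155.1] F [-7.37  0.21  0.81] M [ 0.09  1.28 -0.31] w 31.5
t 18.95 q [ 0.011  0.332  1.6   -0.     1.21  -0.47 ] p [542.1  42.4 155.1] F [-7.81  0.82  0.28] M [ 0.01  1.28 -0.37] w 31.6
t 19.0 q [ 0.011  0.332  1.6   -0.     1.21  -0.47 ] p [542.1  42.4 155.1] F [-7.51  0.84  1.31] M [-0.    1.25 -0.39] w 31.5
```

View pics/cmp3.png

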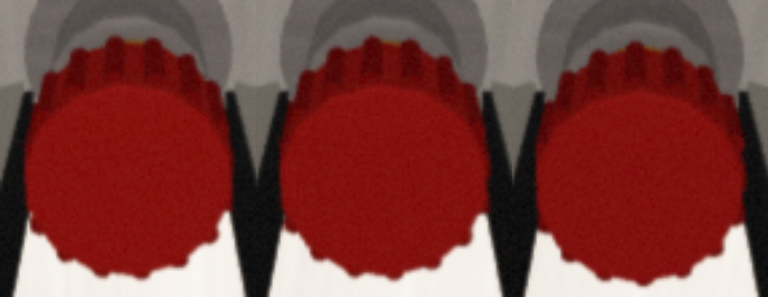

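In the last frame the ribs have slipped relative to the pads and the torque is -0.37 N·m: the stop is reached. I'll release and check.

Request:
play_rows(
  deltas=[
    [[0,0,0,0,0,0,36],[0,0,0,0,0,0,50],[0,0,0,0,0,0,60],[0,0,0,0,0,0,60],[-10,0,0,0,0,0,60],[-25,0,0,0,0,0,60],[-30,0,0,0,0,0,60],[-30,0,0,0,0,0,60],[0,0,0,0,0,0,30]],
  ],
)

```text
time_s: 19.95
ee_pos: [0.5436, 0.0426, 0.2547]
eef_rot: [1.101, 1.564, 0.011]
force: [0.2, -0.6, 0.2]
grip_width: 0.0546
```

```bash
python3 - <<'E'
from h import *
from scipy.optimize import least_squares
o,R=st();print(R.round(3))
c=save('scene','s18');cv2.imwrite('pics/s18z.png',cv2.resize(c['img'][190:340,190:410,::-1],None,fx=3.5,fy=3.5,interpolation=cv2.INTER_CUBIC))
w=save('wrist','w18');t=save('top','t18')
def red(c,b=None,th=90):
    im=c['img'].astype(int);r=(im[:,:,0]>th)&(im[:,:,1]<75)&(im[:,:,2]<75)
    if b: k=np.zeros_like(r);k[b[1]:b[3],b[0]:b[2]]=1;r&=k
    v,u=np.nonzero(r);return u.mean(),v.mean(),len(u)
S=red(c,(290,205,325,250));W=red(w);print(S,W)
s=least_squares(lambda p:np.r_[(proj(c,p)[0]-S[:2]),.5*(proj(w,p)[0]-W[:2])],[.54,.04,.15]);print(s.x,s.fun)
E
```

```text
t 19.95 q [ 0.011  0.251  1.468  0.     1.415 -0.47 ] p [543.6  42.6 254.7] F [ 0.22 -0.61  0.22] M [-0.02 -0.12 -0.02] w 54.6
[[ 0.007  0.886  0.463]
 [ 0.     0.463 -0.887]
 [-1.     0.006  0.003]]
(np.float64(306.96923076923076), np.float64(226.45128205128205), 195) (np.float64(397.33430834856796), np.float64(399.1010359536868), 8205)
[0.59680752 0.01044187 0.2230266 ] [-29.78019885 -24.67745789  -4.82371922 -18.55159805]
```

View pics/s18z.png

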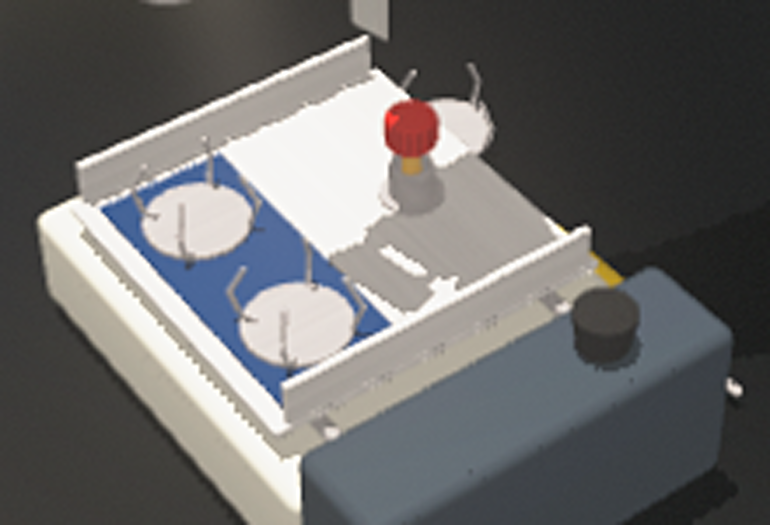

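View pics/t18.png

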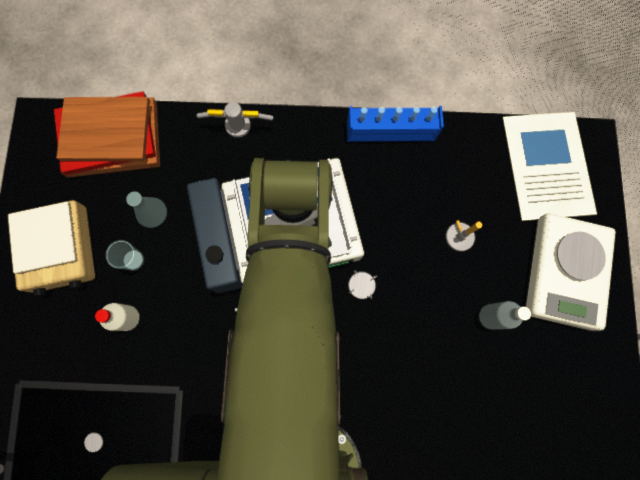

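```bash
python3 - <<'E'
from h import *
c=load('s18')
p=lambda z:proj(c,[.5423,.0424,z])[0]
print(p(.1465),p(.1625), (p(.1625)-p(.1465)), 'seen', 306.97-307.33,226.45-232.55)
y=.257;ex=np.array([np.cos(y),np.sin(y)]);ey=np.array([-ex[1],ex[0]])
O=np.array([.5423,.0424])+.062*ex;L=O-.118*ey;print('O',O,'lip',L, 'radius',np.hypot(*L), 'ey',ey)
E
```

```text
[307.0363413  232.41754273] [306.99080365 226.798071  ] [-0.04553764 -5.61947172] seen -0.3599999999999568 -6.100000000000023
O [0.60226373 0.05815917] lip [ 0.63225699 -0.05596534] radius 0.6347290950374913 ey [-0.25418023  0.96715687]
```

The screw stays up by itself: its image shift of 6.1 px matches about 16 mm. Now I'll plan the push on the end lip.

```bash
python3 - <<'E'
from h import *
o,R=st()
T=np.array([.6386,-.0801,.255]);print('before rot',(R.T@(T-o['ee_pos'])*1000).round(1))
c=load('s18')
E
```

```text
t 20.1 q [ 0.011  0.256  1.475 -0.     1.412 -0.47 ] p [542.   42.5 249.4] F [ 0.31 -0.49 -0.59] M [-0.02 -0.11 -0.01] w 43.5
before rot [ -5.6  28.9 153.3]
```

Request:
play_rows(
  deltas=[
    [[-4,4,22,0,0,0,0],[-2,5,26,0,0,0,0],[0,5,26,0,0,0,0],[0,5,26,0,0,0,0],[0,5,26,0,0,0,0],[0,5,27,0,0,0,0],[0,0,0,0.11,0,0,0],[0,0,0,0.11,0,0,0],[0,0,0,0,0,0,0],[0,0,0,0,0,0,0]],
  ],
)

```text
time_s: 21.1
ee_pos: [0.6385, -0.0796, 0.255]
eef_rot: [-2.026, 1.569, 2.951]
force: [0.4, -0.6, 0.7]
grip_width: 0.0003
```

```bash
python3 - <<'E'
from h import *
o,R=st();print(R.round(3));d=np.array([.6386,-.0801,.115])-o['ee_pos'];print((R.T@d*1000).round(1))
save('wrist','w19');save('scene','s19');st()
E
```

```text
t 21.1 q [-0.181  0.488  1.148  0.     1.506 -0.445] p [638.5 -79.6 255. ] F [ 0.37 -0.59  0.74] M [ 0.03 -0.1   0.02] w 0.3
[[-0.001  0.965  0.261]
 [ 0.     0.261 -0.965]
 [-1.    -0.001 -0.001]]
[1.4e+02 1.0e-01 6.0e-01]
t 21.2 q [-0.181  0.488  1.148 -0.     1.506 -0.445] p [638.6 -79.6 255.4] F [ 0.42 -0.22 -0.73] M [-0.07 -0.09 -0.02] w 0.3
```

View pics/w19.png

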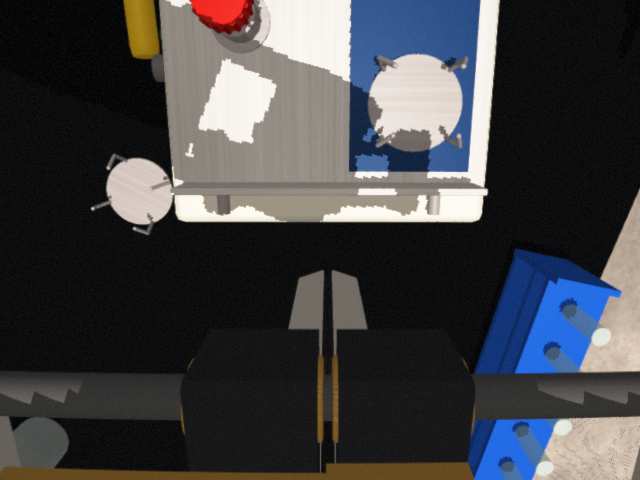

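The lip's outer edge lies level at v≈192, with the fingers between the two guide-rod ends (222 and 434). I'll check the lip position, then descend.

```bash
python3 - <<'E'
from h import *
c=load('w19');y=.257;ey=np.array([-np.sin(y),np.cos(y)]);L=np.array([.6323,-.0560])
for v in (186,193): print((back(c,(328,v),.14)[:2]-L)@ey)
print('shell edge',(back(c,(328,220),.085)[:2]-L)@ey, 'rod/TCP',(ctrl.get_obs()['ee_pos'][:2]-L)@ey)
E
```

```text
0.005651067970058743
0.000827291511402027
shell edge -0.03045053463322745 rod/TCP -0.02439839632028179
```

Request:
play_rows(
  deltas=[
    [[20,0,0,0,0,0,0],[30,0,0,0,0,0,0],[30,0,0,0,0,0,0],[25,0,0,0,0,0,0],[20,0,0,0,0,0,0],[15,0,0,0,0,0,0],[0,0,0,0,0,0,0]],
  ],
)

```text
time_s: 21.9
ee_pos: [0.6379, -0.0795, 0.1138]
eef_rot: [-2.01, 1.568, 2.965]
force: [-0.7, 0.2, 0.3]
grip_width: 0.0006
```

```bash
python3 - <<'E'
from h import *
save('wrist','w20');save('scene','s20');st()
E
```

```text
t 22.0 q [-0.181  0.585  1.325  0.     1.231 -0.443] p [639.1 -79.7 116.6] F [0.2  0.99 0.11] M [-0.03 -0.1   0.03] w 0.5
```

View pics/w20.png

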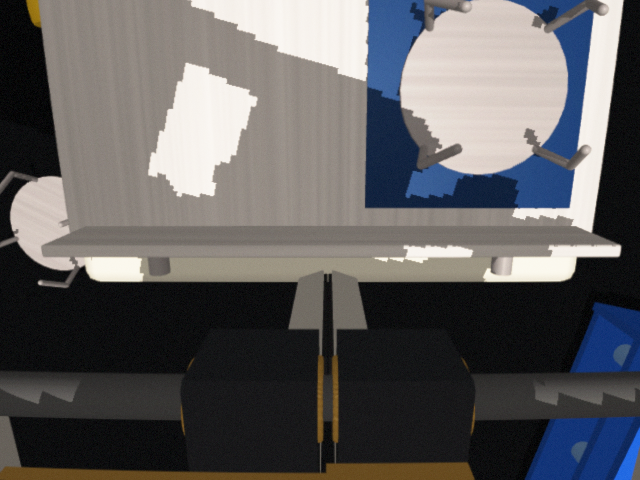

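The fingertips are outside the lip, with the edge at v≈255. Now I'll push along -tool z.

Request:
play_rows(
  deltas=[
    [[0,0,-3,0,0,0,0],[0,0,-4,0,0,0,0],[0,0,-4,0,0,0,0],[0,0,-3,0,0,0,0],[0,0,-2,0,0,0,0],[0,0,-2,0,0,0,0],[0,0,-2,0,0,0,0],[0,0,-2,0,0,0,0]],
  ],
)

```text
time_s: 22.8
ee_pos: [0.6332, -0.0585, 0.116]
eef_rot: [0.944, 1.57, -0.366]
force: [1.3, -2.8, 2.1]
grip_width: 0.0006
```

```bash
python3 - <<'E'
from h import *
st()
E
```

```text
t 22.8 q [-0.15   0.569  1.353 -0.     1.22  -0.41 ] p [633.2 -58.5 116. ] F [ 1.29 -2.79  2.07] M [-0.48 -0.26  0.04] w 0.6
```

Contact, with the platform sliding at about 3 N. I'll continue.

Request:
play_rows(
  deltas=[
    [[0,0,-2,0,0,0,0],[0,0,-2,0,0,0,0],[0,0,-2,0,0,0,0],[0,0,-2,0,0,0,0],[0,0,-2,0,0,0,0],[0,0,-1,0,0,0,0],[0,0,0,0,0,0,0]],
  ],
)

```text
time_s: 23.5
ee_pos: [0.6301, -0.0475, 0.1156]
eef_rot: [-2.525, 1.57, 2.448]
force: [0.1, -0.6, 1.1]
grip_width: 0.0006
```

Request:
play_rows(
  deltas=[
    [[0,0,-1,0,0,0,0],[0,0,-1,0,0,0,0],[0,0,-1,0,0,0,0],[0,0,0,0,0,0,0]],
  ],
)

```text
time_s: 23.9
ee_pos: [0.6293, -0.0448, 0.1156]
eef_rot: [-2.15, 1.57, 2.823]
force: [0.4, -1.4, 0.2]
grip_width: 0.0004
```

```bash
python3 - <<'E'
from h import *
o,R=st();y=.257;ey=np.array([-np.sin(y),np.cos(y)]);L=np.array([.6323,-.0560]);print('TCP rel lip0',(o['ee_pos'][:2]-L)@ey)
E
```

```text
t 23.9 q [-0.129  0.559  1.369  0.     1.214 -0.39 ] p [629.3 -44.8 115.6] F [ 0.44 -1.4   0.23] M [-0.28 -0.18 -0.01] w 0.4
TCP rel lip0 0.011606669593596082
```

Expected stop at about +0.017 relative to the lip's start; 5–7 mm to go.

Request:
play_rows(
  deltas=[
    [[0,0,-1,0,0,0,0],[0,0,-1,0,0,0,0],[0,0,-1,0,0,0,0],[0,0,-1,0,0,0,0],[0,0,0,0,0,0,0]],
  ],
)

```text
time_s: 24.4
ee_pos: [0.6283, -0.0408, 0.1157]
eef_rot: [-2.401, 1.57, 2.572]
force: [0.5, -0.3, -0.8]
grip_width: 0.0003
```

Request:
play_rows(
  deltas=[
    [[0,0,-1,0,0,0,0],[0,0,0,0,0,0,0]],
  ],
)

```text
time_s: 24.6
ee_pos: [0.6282, -0.0404, 0.1157]
eef_rot: [-0.075, 1.57, -1.385]
force: [1.1, -4.4, -2.7]
grip_width: 0.0007
```

Request:
play_rows(
  deltas=[
    [[0,0,-1,0,0,0,0],[0,0,0,0,0,0,0]],
  ],
)

```text
time_s: 24.8
ee_pos: [0.6282, -0.0403, 0.1158]
eef_rot: [0.175, 1.569, -1.136]
force: [3.1, -10.3, -4.1]
grip_width: 0.0007
```

Force rises to 10 N without motion, so the platform is at its stop. I'll back off and lift clear.

Request:
play_rows(
  deltas=[
    [[0,0,1,0,0,0,0],[0,0,3,0,0,0,0],[0,0,6,0,0,0,0],[0,0,8,0,0,0,0],[0,0,4,0,0,0,0],[-20,0,0,0,0,0,0],[-30,0,0,0,0,0,0],[-40,0,0,0,0,0,0],[-30,0,0,0,0,0,0],[-20,0,0,0,0,0,0]],
  ],
)

```text
time_s: 25.8
ee_pos: [0.6339, -0.0607, 0.2586]
eef_rot: [1.207, 1.568, -0.103]
force: [0.0, -0.4, -0.6]
grip_width: 0.0008
```

```bash
python3 - <<'E'
from h import *
o,R=st();y=.257;ey=np.array([-np.sin(y),np.cos(y)]);L=np.array([.6323,-.0560])
c=save('wrist','w21');s=save('scene','s21');st()
cv2.imwrite('pics/s21z.png',cv2.resize(s['img'][190:340,190:410,::-1],None,fx=3.5,fy=3.5,interpolation=cv2.INTER_CUBIC))
im=s['img'].astype(int);r=(im[:,:,0]>110)&(im[:,:,1]<75)&(im[:,:,2]<75);k=np.zeros_like(r);k[205:260,285:345]=1;v,u=np.nonzero(r&k.astype(bool));print(u.mean(),v.mean(),len(u))
S=np.array([.5423,.0424])
for t in (.0,.0225,.025): print(t,proj(s,[*(S+t*ey),.1625]))
E
```

```text
t 25.8 q [-0.153  0.468  1.17   0.     1.501 -0.414] p [633.9 -60.7 258.6] F [ 0.04 -0.45 -0.6 ] M [-0.06 -0.02  0.05] w 0.8
t 25.9 q [-0.153  0.467  1.17   0.     1.5   -0.414] p [634.4 -60.7 258.9] F [-0.49  0.14  0.11] M [-0.02 -0.07 -0.01] w 0.1
314.0752688172043 232.93010752688173 186
0.0 [[306.99080365 226.798071  ]]
0.0225 [[313.13178415 232.3044151 ]]
0.025 [[313.82193363 232.92323682]]
```

View pics/s21z.png

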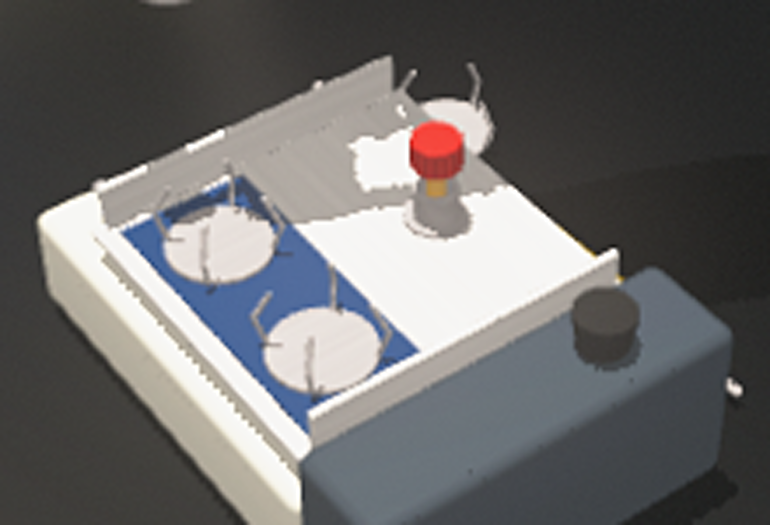

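View pics/w21.png

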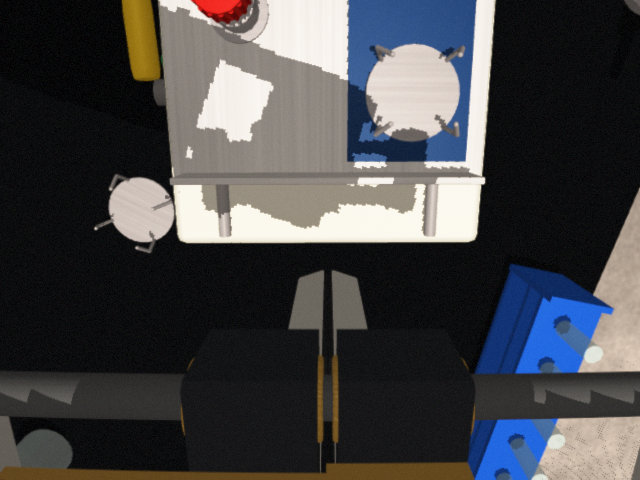

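The platform is at the housing. The knob's pixel (314.1, 232.9) matches the prediction for 25 mm travel with the screw at its stop (313.8, 232.9), and the arm is clear.

```bash
python3 -c "
from station import hand_in
print(hand_in())"
```

```text
the job is handed in; nothing more can be done
None
```

I finished the job and handed it in at about 26 s of the 72 s allowed; the hand-in gives no verdict.

- **Screw:** I pulled it up at about 5–9.5 N measured (one reading touched 9.9 N) and met the thread at roughly 11.5 mm. I then wound it anticlockwise about 2.8 rad until it hit the stop: resisting torque of 0.37 N·m, with the knob slipping in the pads. It stayed up after release.
- **Platform:** I pushed it by the end lip until the force rose to about 10 N with no further motion, then backed off and lifted clear.
- **Last checks:** The final scene image puts the knob at (314.1, 232.9) px, against (313.8, 232.9) expected for 25 mm travel with the screw at 16 mm. The force reading was near zero with the arm clear. The stopper, driver and spare clamp looked unmoved. The other bench items were clear of the arm's path but not re-measured at the end.
- **Disagreements:**
  - The hand rose less than the 2.2 mm/rad of turning would give, so the knob may have slid a little in the grip.
  - The thread catching did not show in the force. I confirmed it by lowering the hand slightly, and the pull fell from about 7.7 N to 1 N.
  - The images resolve the screw height only to about 1–2 mm, so the stop torque is the main evidence that it is fully wound.
  - I could not read platform rise directly. The pull stayed just under the 10 N limit and no lift was visible.

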